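Check the compost caddy and ease its sprung lid shut

TASK

Open the green-lidded compost caddy (pressing its pedal down lifts the lid) and keep the lid wide open for two seconds so that I can see whether it needs emptying. Then let the pedal come up slowly, so that the spring never snaps the lid shut, until the caddy is fully closed. Leave the grey-lidded caddy shut and do not disturb the glass tumbler.

Things in the scene. Friction and masses are not known exactly. Their poses are not given: they have to be found in the camera images.
- green: Green caddy: pale white-grey box 140 deep (x) x 130 wide (y) x 150 mm high, fixed; flat green lid on top, 162 mm up, hinged at the far rim. Origin: centre of its underside; x points away from the robot, y left, z up. Its pedal, a green pad on a black arm, sticks out to -x: pad 174 mm from the origin, 120 mm up. Clear above the pad; wall cupboards hang 0.47 m up beyond x = 0.6.
- green_pad (a point): Centre of the top face of the green pedal pad (38 deep x 42 wide x 10 mm), level when shut. x points to the caddy, z up. It swings down about a level pivot 90 mm along +x and 5 mm below this point, by 0.45 rad (about 39 mm down) to a stop. A spring pushes it up: some 4 to 7 N hold it down; let go, it snaps up at once.
- green_lid (a joint): Angle in rad of the green lid: 0 shut, 1.17 wide open (67 degrees, pedal fully down). A linkage turns the lid 2.6 times as far as the pedal, both ways. Shutting faster than 4 rad/s counts as snapping; a close spread over 2 s is well within that.
- grey_lid (a joint): Angle in rad of the grey lid of a second caddy, the same in size and mechanism but with grey lid and grey pedal; it stands beside the green one, on either side. 0 is shut; it stays shut.
- tumbler: Clear glass tumbler, 81 mm wide, 93 mm high, standing loose on the worktop to the right of both caddies; origin at the centre of its underside, z up. It is to be left alone.

How it is judged:
On the way:
1. the green lid is wide open (more than 0.9 rad) for 1.5 s (value of joint green_lid above 0.9 rad), for 1.5 s.
At the end, for the whole second after the job is handed in: The green lid is shut again (under 0.06 rad), the grey lid is shut (under 0.06 rad), and the tumbler stands upright (within 10 degrees) within 30 mm of where it stood (value of joint each of green_lid, grey_lid below 0.06 rad and distance of tumbler from where it was at the start of the episode below 0.03 m and angle between tumbler's own z axis and vertical below 0.17 rad); the robot touches nothing.
It fails at once if the green lid swings shut faster than 4 rad/s (it snaps) (velocity of joint green_lid below -4 rad/s).
It fails at once if the grey caddy is opened (over 0.25 rad) (value of joint grey_lid above 0.25 rad).
It fails at once if the tumbler is pushed over 30 mm or tipped over 25 degrees (distance of tumbler from where it was at the start of the episode above 0.03 m or angle between tumbler's own z axis and vertical above 0.436 rad).
It also fails if it takes over 35 s, if anything falls off the work surface, if the arm or the gripper's body presses on something with over 40 N, if the wrist force passes 120 N, or if a joint passes its speed limit or range.

ROBOT

A 6-joint arm with a two-finger parallel gripper is mounted at the origin on a cart in front of the work surface, level with it; the furniture and walls round the work are solid. World frame = base frame: x ahead of the robot, y to its left, z up, the work surface at z = 0. Lengths are in m, angles in rad, forces in N, time in s.
With the tool pointing down it reaches from about 0.225 to 0.875 m from the base axis. Payload 3.4 kg.
Tool frame: the origin (TCP) lies on the mounting face of the last link; the fingertips stand 173 mm ahead of it and the grasp point (between the pads) lies 155 mm ahead of it; x points along the fingers, y is the direction in which the jaws open and shut, and the axes are right-handed (so a half turn about x gives the same grasp; the last joint's range is limited). The gripper opens to 85 mm and grips with 20 to 120 N. Pads are 22 mm wide; open, the fingers measure 114 mm over their backs; the gripper's body (76 mm by 85 mm) begins 54 mm behind the grasp point. The pads swing forward as they close: fully open they stand 13 mm farther back than shut.
Start: joints at [1.018, 0.276, 1.505, -0, 1.361, -0.121], TCP at [0.241, 0.522, 0.405] pointing down, gripper open.
Joint ranges: [-2.89, 2.89], [-0.75, 2.08], [0.22, 2.7], [-1.18, 4.32], [0.11, 2.71], [-2.7, 2.7]. Speed limits (rad/s): [2.57, 2.57, 3.14, 3.14, 3.14, 3.14].

INTERFACE

Orientations are given as a unit quaternion [w, x, y, z].
In Python, from rig import manip gives the robot as it stands.
- The arm moves only by the tool arm_command, never from a script. Its argument "targets" is a list of rows, each an object with "dp": the shift along the tool's x, y, z in m, a list of three; "turn": the turn, a rotation vector about the tool's x, y, z in degrees, a list of three; "grip": the opening, from -1 (shut) to 1 (fully open). In form: [{"dp": [tx, ty, tz], "turn": [wx, wy, wz], "grip": grip}, ...]. A call has 1 to 8 rows; each row shifts and turns the commanded pose from where the row before left it, along the tool's axes as they then stand; what a row does not reach is not made up. A row lasts 1/10 s, in which the tool goes at most 50 mm and 8.59 degrees, less where a joint would pass 70% of its speed; a pose out of reach is approached as far as the arm can. A call with a gripper value outside its range is refused whole. The fingers move at their own pace and stop on an object; "grip_force" is the grip in N (left out, the last holds). Time passes only in rows, so rows that do not move let the fingers close. It gives the time, the measured TCP pose, the force and the opening at its end, in the units of the state.
- manip.get_state(): the state, without advancing time (a new reading comes with each control period).
- manip.get_image(name): name is "scene" or "top" or "wrist"; returns the picture (420x560x3 uint8, red, green, blue); there is no depth.
- manip.calibration(name): a dict with "fx", "fy", "cx", "cy" (pixels), "R" (3x3) and "t" (3): a world point X has camera coordinates R X + t. Camera axes: x right, y down, z forward; pixel columns grow to the right and rows downward; lengths in m; the calibration is good to about 2 mm. A picture is of the moment at which its call begins: read the wrist's pose just before it. calibration takes no time and is no camera call; for the wrist camera it gives the pose at the moment of the call.
- manip.sign_off(): hands the job in, once; it reports no verdict.
The state is a dict: "clock": time; "qpos": joint angles; "qd": joint speeds; "effort": joint torques, N m; "position": TCP position; "ee_rot": TCP orientation; "contact_force": force on the tool from outside, world axes, zero at the start; "moment": the same for the moment, N m; "width": finger opening in m.
Only numpy, scipy, OpenCV 4.12 (cv2) and the standard library are available. Lean on these libraries where they do the work, as an engineer would, in place of code of your own. Each camera call takes 0.05 s, during which the arm holds its last target.

## Working session

There is one attempt and no reset: what is moved stays moved. The work goes in short steps, Python scripts to look and compute and a tool call to move; the robot and the scene stay as the last step left them, time stands still between calls to the robot, and variables do not carry over. Pictures are saved under pics/ and viewed, and the job is handed in when it is done.

Besides the shell and the picture viewer there is one more tool, called after ">>>" by a JSON object that holds its "method" and its "body". arm_command: Moves the arm, as the interface text tells. Its arguments: {"type":"object","properties":{"targets":{"type":"array"},"grip_force":{"type":"number"}},"required":["targets"]}

```bash
mkdir -p pics; python3 - <<'E'
from rig import manip
import cv2
print(manip.get_state())
for n in("scene","top"):
    im=manip.get_image(n); cv2.imwrite(f"pics/{n}0.png",im[:,:,::-1]); print(n,manip.calibration(n))
E
```

```text
{'clock': 0.0, 'qpos': array([ 1.01800971e+00,  2.76608771e-01,  1.50615542e+00, -6.63545436e-06,
        1.36069733e+00, -1.20991448e-01]), 'qd': array([ 0.00125286, -0.00154789, -0.0009757 ,  0.00037738, -0.00021791,
        0.00015717]), 'effort': array([-1.18815592e-04, -4.16784918e+01, -2.45797116e+01, -1.91334088e-04,
        1.12074602e-02,  7.60821848e-06]), 'position': array([0.24052576, 0.52203804, 0.40382268]), 'ee_rot': array([ 0.6904745 ,  0.15085452,  0.690907  , -0.15210324]), 'contact_force': array([ 0.00866161, -0.58104301, -0.20646394]), 'moment': array([-0.04366279, -0.0008505 , -0.00341355]), 'width': 0.08552456586218096}
scene {'fx': 475.446360004529, 'fy': 475.446360004529, 'cx': 273.395464696069, 'cy': 196.967956322171, 'R': array([[ 0.50291881, -0.8641266 ,  0.01891802],
       [-0.59108617, -0.35981465, -0.72190758],
       [ 0.63062653,  0.35187872, -0.69173084]]), 't': array([-0.47986077,  0.33855843,  1.12069253])}
top {'fx': 536.6945310354719, 'fy': 536.6945310354719, 'cx': 282.4547201166217, 'cy': 208.56786642131524, 'R': array([[-9.96985672e-02, -9.95017585e-01,  4.49582937e-04],
       [-9.25264715e-01,  9.25432718e-02, -3.67859960e-01],
       [ 3.65985523e-01, -3.70910942e-02, -9.29881093e-01]]), 't': array([-0.18336477,  0.63142117,  1.37128463])}
```

View pics/scene0.png

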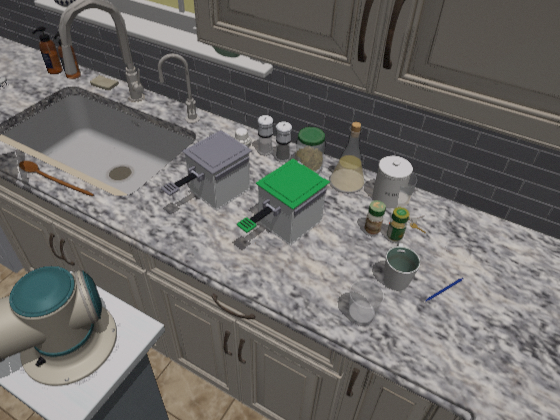

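View pics/top0.png

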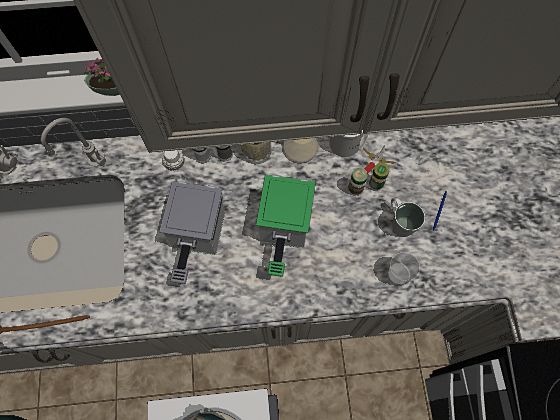

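The scene view shows the green pad near (247,224) and the lid corners near (292,163), (328,181), (297,203) and (259,183). The top view shows the green pad near (277,268), the grey caddy to its left and the tumbler near (404,267). Next I enlarge both.

```bash
python3 - <<'E'
import cv2
a=cv2.imread("pics/scene0.png")[150:250,225:335]; b=cv2.imread("pics/top0.png")[170:285,235:325]
cv2.imwrite("pics/c1.png",cv2.resize(a,None,fx=6,fy=6,interpolation=cv2.INTER_CUBIC)[:600])
cv2.imwrite("pics/c2.png",cv2.resize(b,None,fx=5,fy=5,interpolation=cv2.INTER_CUBIC))
E
```

```text
(no output)
```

View pics/c1.png

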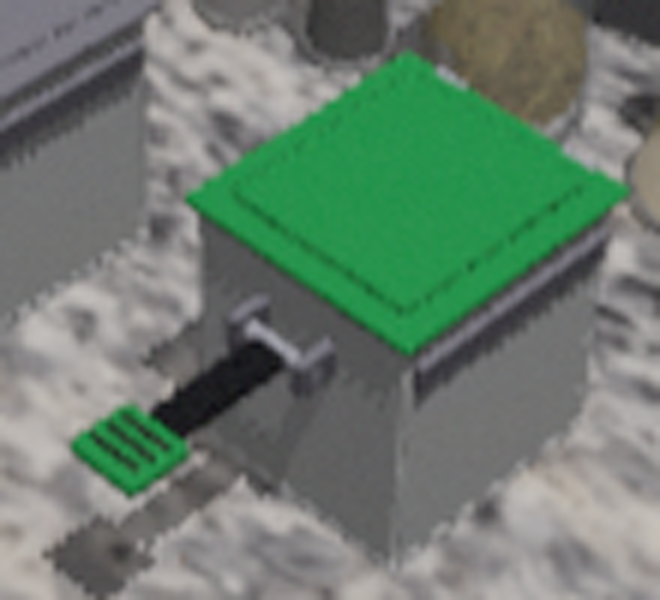

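View pics/c2.png

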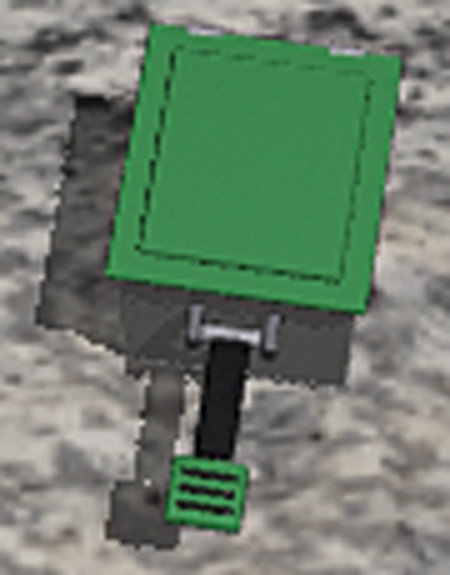

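```bash
cat > h.py <<'E'
import numpy as np
from rig import manip
def ray(n,p):
    c=manip.calibration(n); R=np.array(c["R"]);t=np.array(c["t"])
    d=R.T@np.array([(p[0]-c["cx"])/c["fx"],(p[1]-c["cy"])/c["fy"],1]); return -R.T@t,d
def onz(n,p,z):
    o,d=ray(n,p); return o+d*(z-o[2])/d[2]
E
python3 - <<'E'
from h import *
np.set_printoptions(precision=4,suppress=True)
T=lambda u,v:(235+(u+.5)/5-.5,170+(v+.5)/5-.5); S=lambda u,v:(225+(u+.5)/6-.5,150+(v+.5)/6-.5)
for nm,f,L,P in(("top",T,[(152,25),(403,58),(363,313),(107,275)],[(175,455),(250,463),(241,530),(166,520)]),
 ("scene",S,[(408,52),(630,190),(410,352),(187,200)],[(125,405),(188,448),(132,482),(72,442)])):
    l=np.array([onz(nm,f(*p),.162) for p in L]); q=np.array([onz(nm,f(*p),.12) for p in P])
    for z in (l,q): print(nm,z[:,:2].tolist().__repr__()[:0],z.mean(0),"sides",[round(float(np.linalg.norm(z[i]-z[i-1])),4) for i in range(4)])
    ax=(l[0]+l[1]-l[2]-l[3]); 
    if nm=="scene": ax=(l[0]+l[1]-l[2]-l[3])
    print("yaw",np.degrees(np.arctan2(ax[1],ax[0])), "dir pad->lid",np.degrees(np.arctan2(*(l.mean(0)-q.mean(0))[[1,0]])),np.linalg.norm((l.mean(0)-q.mean(0))[:2]))
# triangulate pad centre
o1,d1=ray("top",T(208,491));o2,d2=ray("scene",S(129.5,444))
k=np.linalg.lstsq(np.c_[d1,-d2],o2-o1,rcond=None)[0];print(o1+k[0]*d1,o2+k[1]*d2)
print("tumbler",onz("top",(404,267),.05))
E
```

```text
top  [ 0.6098 -0.2546  0.162 ] sides [0.1486, 0.1398, 0.1503, 0.1377]
top  [ 0.4425 -0.2118  0.12  ] sides [0.036, 0.0404, 0.037, 0.0402]
yaw -14.71842798748455 dir pad->lid -14.339673723334906 0.17266472925186446
scene  [ 0.6035 -0.2617  0.162 ] sides [0.1496, 0.1384, 0.1484, 0.1368]
scene  [ 0.4395 -0.2146  0.12  ] sides [0.0316, 0.0381, 0.031, 0.0354]
yaw -13.771791410693009 dir pad->lid -16.02039994282981 0.17065430503551643
[ 0.4446 -0.212   0.1141] [ 0.4442 -0.2116  0.114 ]
tumbler [ 0.4288 -0.5693  0.05  ]
```

```bash
cat >> h.py <<'E'
from scipy.spatial.transform import Rotation as Ro
def rel(goal,yaw_deg,tipz):
    s=manip.get_state(); w,x,y,z=s["ee_rot"]; R=Ro.from_quat([x,y,z,w]).as_matrix()
    ya=np.radians(yaw_deg)
    Y=np.array([-np.sin(ya),np.cos(ya),0]); Y=Y*np.sign(Y@R[:,1])
    X=np.array([0,0,-1.]); G=np.c_[X,Y,np.cross(X,Y)]
    p=np.array([*goal,tipz+.173])
    print("t",s["clock"],"pos",s["position"],"F",s["contact_force"],"w",s["width"])
    print("dp mm",1e3*(R.T@(p-s["position"])),"turn",np.degrees(Ro.from_matrix(R.T@G).as_rotvec()))
    print(R)
np.set_printoptions(precision=4,suppress=True)
E
python3 -c "
from h import *
rel((.442,-.213),-14.5,.23)"
```

```text
t 0.1 pos [0.2405 0.5221 0.4039] F [0.0058 0.5308 0.5553] w 0.08551400568795597
dp mm [   1.7914 -583.2732  490.5971] turn [-10.2409  -0.0215   0.0957]
[[-0.0009  0.4185  0.9082]
 [-0.0014  0.9082 -0.4185]
 [-1.     -0.0017 -0.0002]]
```

>>> {"method": "arm_command", "body": {"targets": [{"dp": [0, -0.035, 0.029], "turn": [0, 0, 0], "grip": -1}, {"dp": [0, -0.035, 0.029], "turn": [0, 0, 0], "grip": -1}, {"dp": [0, -0.035, 0.029], "turn": [0, 0, 0], "grip": -1}, {"dp": [0, -0.035, 0.029], "turn": [0, 0, 0], "grip": -1}, {"dp": [0, -0.035, 0.029], "turn": [0, 0, 0], "grip": -1}, {"dp": [0, -0.035, 0.029], "turn": [0, 0, 0], "grip": -1}, {"dp": [0, -0.035, 0.029], "turn": [0, 0, 0], "grip": -1}, {"dp": [0, -0.035, 0.029], "turn": [0, 0, 0], "grip": -1}], "grip_force": 40}}

```text
clock: 0.9
position: [0.3339, 0.1691, 0.4045]
ee_rot: [0.691, 0.151, 0.691, -0.151]
contact_force: [1.1, -0.4, 0.4]
width: -0.0001
```

>>> {"method": "arm_command", "body": {"targets": [{"dp": [0, -0.035, 0.029], "turn": [0, 0, 0], "grip": -1}, {"dp": [0, -0.035, 0.029], "turn": [0, 0, 0], "grip": -1}, {"dp": [0, -0.035, 0.029], "turn": [0, 0, 0], "grip": -1}, {"dp": [0, -0.035, 0.029], "turn": [0, 0, 0], "grip": -1}, {"dp": [0, -0.035, 0.029], "turn": [0, 0, 0], "grip": -1}, {"dp": [0, -0.035, 0.029], "turn": [0, 0, 0], "grip": -1}, {"dp": [0, 0, 0], "turn": [-5, 0, 0], "grip": -1}, {"dp": [0, 0, 0], "turn": [-5, 0, 0], "grip": -1}]}}

```text
clock: 1.7
position: [0.4045, -0.0944, 0.4041]
ee_rot: [0.701, 0.091, 0.702, -0.091]
contact_force: [-0.3, 1.1, -0.2]
width: -0.0003
```

```bash
python3 -c "
from h import *
rel((.442,-.213),-14.5,.16)"
```

```text
t 1.7 pos [ 0.4045 -0.0944  0.4041] F [-0.2989  1.0759 -0.2146] w -0.000301840489316266
dp mm [  71.0098 -105.1613   66.5738] turn [-0.2455 -0.0787 -0.0167]
[[-0.0013  0.2545  0.9671]
 [ 0.0006  0.9671 -0.2545]
 [-1.      0.0003 -0.0014]]
```

>>> {"method": "arm_command", "body": {"targets": [{"dp": [0, -0.035, 0.022], "turn": [0, 0, 0], "grip": -1}, {"dp": [0, -0.035, 0.022], "turn": [0, 0, 0], "grip": -1}, {"dp": [0, -0.035, 0.022], "turn": [0, 0, 0], "grip": -1}, {"dp": [0.035, 0, 0], "turn": [0, 0, 0], "grip": -1}, {"dp": [0.036, 0, 0], "turn": [0, 0, 0], "grip": -1}, {"dp": [0, 0, 0], "turn": [0, 0, 0], "grip": -1}]}}

```text
clock: 2.3
position: [0.4395, -0.2102, 0.3291]
ee_rot: [0.698, 0.093, 0.705, -0.089]
contact_force: [-0.9, 1.1, -0.3]
width: 0.0
```

```bash
python3 - <<'E'
from h import *
import cv2
rel((.442,-.213),-14.5,.122)
for n in("wrist","top","scene"):
    c=manip.calibration(n); im=manip.get_image(n)
    P=np.array(c["R"])@np.array([.442,-.213,.12])+c["t"]; print(n,c["fx"]*P[0]/P[2]+c["cx"],c["fy"]*P[1]/P[2]+c["cy"])
    if n=="wrist": a=im
    elif n=="top": b=cv2.resize(im[180:300,220:340],None,fx=3,fy=3)
    else: d=cv2.resize(im[120:260,190:330],None,fx=3,fy=3)
cv2.imwrite("pics/w1.png",a[:,:,::-1])
o=np.zeros((420,780,3),np.uint8);o[:360,:360]=b;o[:,360:]=d
cv2.imwrite("pics/b1.png",o[:,:,::-1])
E
```

```text
t 2.3 pos [ 0.4395 -0.2102  0.3291] F [-0.9049  1.133  -0.2871] w 3.95236036123575e-05
dp mm [34.1037 -2.2033  3.4851] turn [-0.2888 -0.6258 -0.2248]
[[-0.0096  0.2553  0.9668]
 [ 0.0066  0.9669 -0.2552]
 [-0.9999  0.0039 -0.0109]]
wrist 277.848988433488 254.24865259436243
top 276.6577804827857 268.11833526032524
scene 246.11209727174042 222.74565114144846
```

View pics/w1.png

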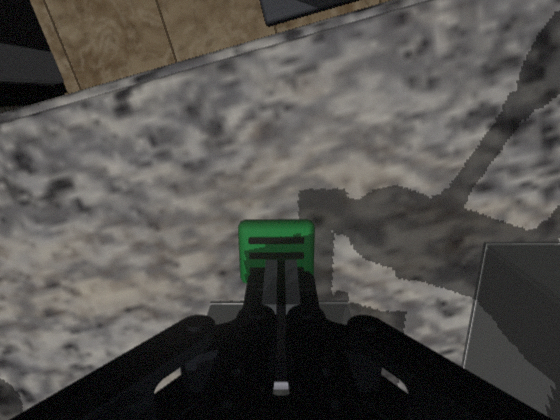

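View pics/b1.png

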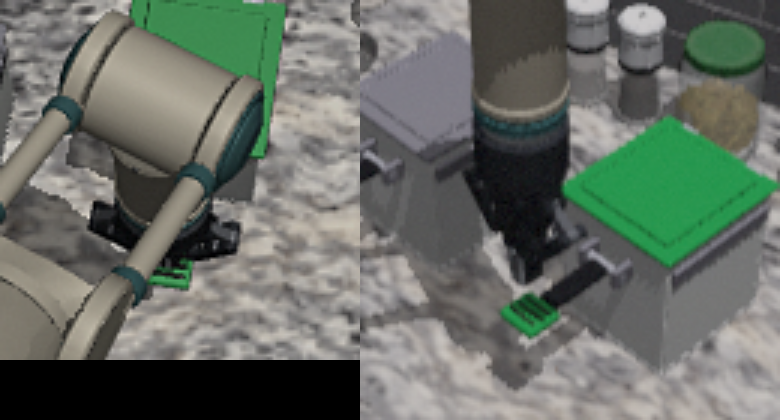

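The wrist view shows the pad spanning columns 239–315 with its outer edge at row 220. That matches the predicted centre (278,254), so I lower to just above the pad.

>>> {"method": "arm_command", "body": {"targets": [{"dp": [0.015, -0.002, 0.003], "turn": [0, 0, 0], "grip": -1}, {"dp": [0.013, 0, 0], "turn": [0, 0, 0], "grip": -1}, {"dp": [0, 0, 0], "turn": [0, 0, 0], "grip": -1}, {"dp": [0, 0, 0], "turn": [0, 0, 0], "grip": -1}]}}

```text
clock: 2.85
position: [0.4444, -0.2138, 0.3073]
ee_rot: [0.702, 0.09, 0.7, -0.091]
contact_force: [0.4, 0.2, 0.8]
width: 0.0
```

```bash
python3 -c "
from h import *
rel((.442,-.213),-14.5,.120)"
```

```text
t 2.85 pos [ 0.4444 -0.2138  0.3073] F [0.3656 0.192  0.8035] w 1.4016572043460816e-05
dp mm [14.3422  0.2191 -2.5325] turn [-0.2134  0.1581  0.0502]
[[ 0.0024  0.254   0.9672]
 [-0.0015  0.9672 -0.254 ]
 [-1.     -0.0009  0.0028]]
```

>>> {"method": "arm_command", "body": {"targets": [{"dp": [0.006, 0, -0.001], "turn": [0, 0, 0], "grip": -1}, {"dp": [0.006, 0, 0], "turn": [0, 0, 0], "grip": -1}, {"dp": [0.004, 0, 0], "turn": [0, 0, 0], "grip": -1}, {"dp": [0.004, 0, 0], "turn": [0, 0, 0], "grip": -1}, {"dp": [0, 0, 0], "turn": [0, 0, 0], "grip": -1}, {"dp": [0, 0, 0], "turn": [0, 0, 0], "grip": -1}]}}

```text
clock: 3.45
position: [0.443, -0.2136, 0.2859]
ee_rot: [0.701, 0.091, 0.701, -0.091]
contact_force: [-0.3, 0.0, 4.0]
width: 0.0003
```

```bash
python3 - <<'E'
from h import *
import cv2
rel((.442,-.213),-14.5,.120)
o=np.zeros((420,980,3),np.uint8)
d=cv2.resize(manip.get_image("scene")[120:260,190:330],None,fx=3,fy=3)
o=np.hstack([d,np.pad(cv2.resize(manip.get_image("wrist"),(373,280)),((0,140),(0,0),(0,0)))])
cv2.imwrite("pics/b2.png",o[:,:,::-1])
E
```

```text
t 3.45 pos [ 0.443  -0.2136  0.2859] F [-0.2871  0.0238  4.0126] w 0.0003130253512397184
dp mm [-7.132   0.3229 -1.1465] turn [-0.2426  0.0266  0.0025]
[[ 0.0004  0.2545  0.9671]
 [-0.0002  0.9671 -0.2545]
 [-1.     -0.      0.0005]]
```

View pics/b2.png

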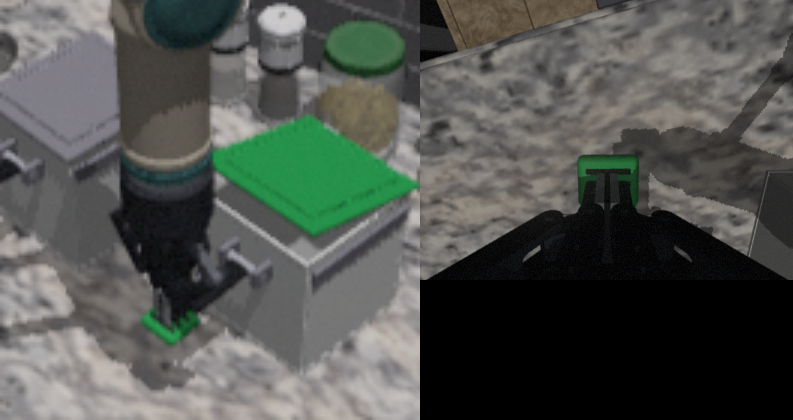

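The tips are centred on the pad and the green lid's front edge has risen slightly, at a force of 4 N. I press on, following the arc.

>>> {"method": "arm_command", "body": {"targets": [{"dp": [0.004, 0, 0], "turn": [0, 0, 0], "grip": -1}, {"dp": [0.004, 0, 0.0005], "turn": [0, 0, 0], "grip": -1}, {"dp": [0.004, 0, 0.0005], "turn": [0, 0, 0], "grip": -1}, {"dp": [0.004, 0, 0.001], "turn": [0, 0, 0], "grip": -1}, {"dp": [0.004, 0, 0.001], "turn": [0, 0, 0], "grip": -1}, {"dp": [0.004, 0, 0.001], "turn": [0, 0, 0], "grip": -1}, {"dp": [0, 0, 0], "turn": [0, 0, 0], "grip": -1}]}}

```text
clock: 4.25
position: [0.447, -0.2146, 0.2612]
ee_rot: [0.701, 0.091, 0.701, -0.091]
contact_force: [0.5, -0.1, 5.9]
width: 0.0
```

```bash
python3 - <<'E'
from h import *
import cv2
rel((.442,-.213),-14.5,.120)
d=cv2.resize(manip.get_image("scene")[120:260,190:330],None,fx=3,fy=3)
o=np.hstack([d,np.pad(cv2.resize(manip.get_image("wrist"),(373,280)),((0,140),(0,0),(0,0)))])
cv2.imwrite("pics/b3.png",o[:,:,::-1])
E
```

```text
t 4.25 pos [ 0.447  -0.2146  0.2612] F [ 0.5399 -0.1486  5.8942] w 1.898908413989559e-05
dp mm [-31.8035   0.297   -5.2614] turn [-0.2426  0.0054 -0.0084]
[[ 0.0001  0.2545  0.9671]
 [ 0.0001  0.9671 -0.2545]
 [-1.      0.0001  0.0001]]
```

View pics/b3.png

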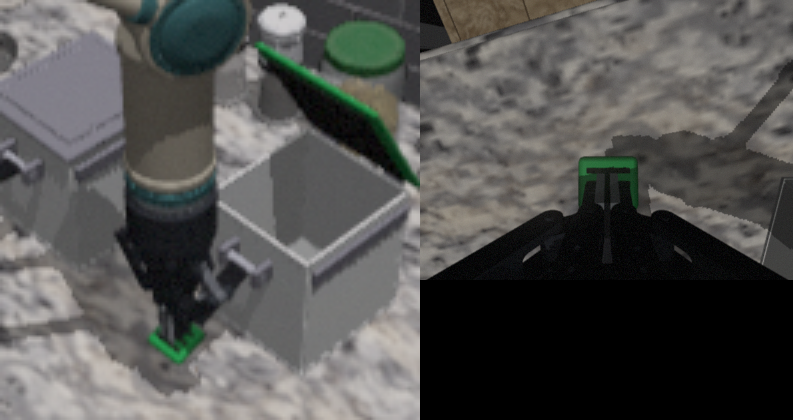

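The lid is about 1 rad open, and 5.9 N says the pedal isn't at its stop yet. I press about 3 mm more and then hold.

>>> {"method": "arm_command", "body": {"targets": [{"dp": [0.0015, 0, 0.0005], "turn": [0, 0, 0], "grip": -1}, {"dp": [0.0015, 0, 0.0005], "turn": [0, 0, 0], "grip": -1}, {"dp": [0, 0, 0], "turn": [0, 0, 0], "grip": -1}]}}

```text
clock: 4.65
position: [0.4478, -0.2148, 0.2587]
ee_rot: [0.701, 0.091, 0.701, -0.091]
contact_force: [0.5, -0.5, 6.0]
width: -0.0
```

```bash
python3 - <<'E'
from h import *
import cv2
rel((.442,-.213),-14.5,.120)
d=cv2.resize(manip.get_image("scene")[60:260,190:390],None,fx=3,fy=3,interpolation=cv2.INTER_CUBIC)
cv2.imwrite("pics/b4.png",d[:,:,::-1])
c=manip.calibration("scene")
u=np.array([np.cos(np.radians(-14.5)),np.sin(np.radians(-14.5)),0]);v=np.array([-u[1],u[0],0]);o=np.array([.442,-.213,0])+.174*u
for a in(.0,.9,1.0,1.17):
  for s in(.07,-.07):
    X=o+.072*u+np.array([0,0,.156])+v*s+.144*(-u*np.cos(a)+np.array([0,0,np.sin(a)]))
    P=np.array(c["R"])@X+c["t"];print(a,s,(c["fx"]*P[0]/P[2]+c["cx"]-190)*3,(c["fy"]*P[1]/P[2]+c["cy"]-60)*3)
E
```

```text
t 4.65 pos [ 0.4478 -0.2148  0.2587] F [ 0.5082 -0.5246  6.0226] w -1.788874482570378e-05
dp mm [-34.2555   0.2618  -6.0188] turn [-0.2408  0.0167  0.001 ]
[[ 0.0003  0.2544  0.9671]
 [-0.0001  0.9671 -0.2544]
 [-1.     -0.      0.0003]]
0.0 0.07 197.08426598968936 364.32948421755566
0.0 -0.07 308.99710060227346 441.9547805011951
0.9 0.07 240.95651153754045 240.10266439921133
0.9 -0.07 360.1315948290998 313.65857534376005
1.0 0.07 250.49307546856625 226.86676510452088
1.0 -0.07 370.19686201954465 299.6233543931905
1.17 0.07 267.9647272504068 206.214468099412
1.17 -0.07 388.351908944985 277.5508378705032
```

View pics/b4.png

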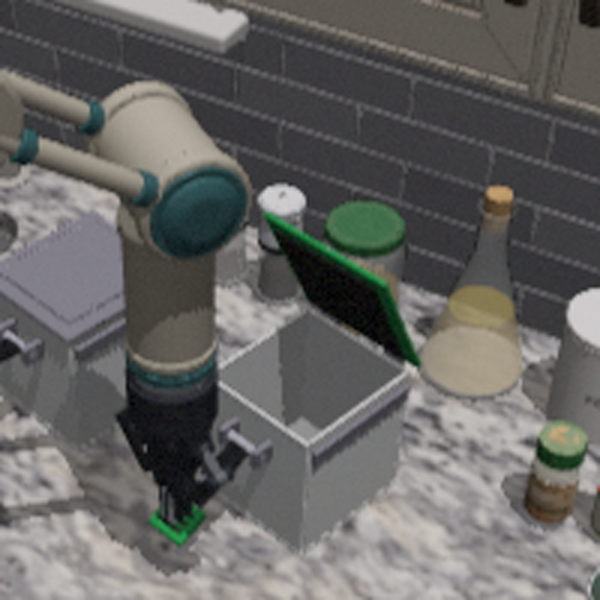

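The lid's front corners sit at crop positions (266,213) and (385,283). The prediction for 1.17 rad is (268,206) and (388,278), so the lid is at about 1.12 rad. I hold for 2.4 s.

>>> {"method": "arm_command", "body": {"targets": [{"dp": [0, 0, 0], "turn": [0, 0, 0], "grip": -1}, {"dp": [0, 0, 0], "turn": [0, 0, 0], "grip": -1}, {"dp": [0, 0, 0], "turn": [0, 0, 0], "grip": -1}, {"dp": [0, 0, 0], "turn": [0, 0, 0], "grip": -1}, {"dp": [0, 0, 0], "turn": [0, 0, 0], "grip": -1}, {"dp": [0, 0, 0], "turn": [0, 0, 0], "grip": -1}, {"dp": [0, 0, 0], "turn": [0, 0, 0], "grip": -1}, {"dp": [0, 0, 0], "turn": [0, 0, 0], "grip": -1}]}}

```text
clock: 5.5
position: [0.4477, -0.2148, 0.2589]
ee_rot: [0.701, 0.091, 0.701, -0.091]
contact_force: [0.1, 0.6, 5.2]
width: 0.0003
```

>>> {"method": "arm_command", "body": {"targets": [{"dp": [0, 0, 0], "turn": [0, 0, 0], "grip": -1}, {"dp": [0, 0, 0], "turn": [0, 0, 0], "grip": -1}, {"dp": [0, 0, 0], "turn": [0, 0, 0], "grip": -1}, {"dp": [0, 0, 0], "turn": [0, 0, 0], "grip": -1}, {"dp": [0, 0, 0], "turn": [0, 0, 0], "grip": -1}, {"dp": [0, 0, 0], "turn": [0, 0, 0], "grip": -1}, {"dp": [0, 0, 0], "turn": [0, 0, 0], "grip": -1}, {"dp": [0, 0, 0], "turn": [0, 0, 0], "grip": -1}]}}

```text
clock: 6.3
position: [0.4477, -0.2148, 0.2589]
ee_rot: [0.701, 0.091, 0.701, -0.091]
contact_force: [1.3, -0.9, 4.7]
width: 0.0001
```

>>> {"method": "arm_command", "body": {"targets": [{"dp": [0, 0, 0], "turn": [0, 0, 0], "grip": -1}, {"dp": [0, 0, 0], "turn": [0, 0, 0], "grip": -1}, {"dp": [0, 0, 0], "turn": [0, 0, 0], "grip": -1}, {"dp": [0, 0, 0], "turn": [0, 0, 0], "grip": -1}, {"dp": [0, 0, 0], "turn": [0, 0, 0], "grip": -1}, {"dp": [0, 0, 0], "turn": [0, 0, 0], "grip": -1}, {"dp": [0, 0, 0], "turn": [0, 0, 0], "grip": -1}, {"dp": [0, 0, 0], "turn": [0, 0, 0], "grip": -1}]}}

```text
clock: 7.1
position: [0.4477, -0.2148, 0.2589]
ee_rot: [0.701, 0.091, 0.701, -0.091]
contact_force: [0.9, -1.0, 5.0]
width: 0.0002
```

>>> {"method": "arm_command", "body": {"targets": [{"dp": [-0.001, 0, -0.0005], "turn": [0, 0, 0], "grip": -1}, {"dp": [-0.001, 0, -0.0005], "turn": [0, 0, 0], "grip": -1}, {"dp": [-0.001, 0, -0.0005], "turn": [0, 0, 0], "grip": -1}, {"dp": [-0.001, 0, -0.0005], "turn": [0, 0, 0], "grip": -1}, {"dp": [-0.001, 0, -0.0005], "turn": [0, 0, 0], "grip": -1}, {"dp": [-0.001, 0, -0.0005], "turn": [0, 0, 0], "grip": -1}, {"dp": [-0.001, 0, 0], "turn": [0, 0, 0], "grip": -1}, {"dp": [-0.001, 0, 0], "turn": [0, 0, 0], "grip": -1}]}}

```text
clock: 7.9
position: [0.4446, -0.2139, 0.2667]
ee_rot: [0.701, 0.091, 0.701, -0.091]
contact_force: [0.0, 0.2, 5.0]
width: 0.0
```

>>> {"method": "arm_command", "body": {"targets": [{"dp": [-0.0015, 0, -0.0005], "turn": [0, 0, 0], "grip": -1}, {"dp": [-0.0015, 0, -0.0005], "turn": [0, 0, 0], "grip": -1}, {"dp": [-0.0015, 0, -0.0005], "turn": [0, 0, 0], "grip": -1}, {"dp": [-0.0015, 0, 0], "turn": [0, 0, 0], "grip": -1}, {"dp": [-0.0015, 0, 0], "turn": [0, 0, 0], "grip": -1}, {"dp": [-0.0015, 0, 0], "turn": [0, 0, 0], "grip": -1}, {"dp": [-0.0015, 0, 0], "turn": [0, 0, 0], "grip": -1}, {"dp": [-0.0015, 0, 0], "turn": [0, 0, 0], "grip": -1}]}}

```text
clock: 8.7
position: [0.4428, -0.2134, 0.2785]
ee_rot: [0.701, 0.091, 0.702, -0.09]
contact_force: [-1.4, -1.0, 3.2]
width: 0.0006
```

>>> {"method": "arm_command", "body": {"targets": [{"dp": [-0.001, 0, 0], "turn": [0, 0, 0], "grip": -1}, {"dp": [-0.001, 0, 0], "turn": [0, 0, 0], "grip": -1}, {"dp": [-0.001, 0, 0], "turn": [0, 0, 0], "grip": -1}, {"dp": [-0.001, 0, 0], "turn": [0, 0, 0], "grip": -1}, {"dp": [-0.001, 0, 0], "turn": [0, 0, 0], "grip": -1}, {"dp": [-0.001, 0, 0], "turn": [0, 0, 0], "grip": -1}, {"dp": [-0.001, 0, 0], "turn": [0, 0, 0], "grip": -1}, {"dp": [-0.001, 0, 0], "turn": [0, 0, 0], "grip": -1}]}}

```text
clock: 9.5
position: [0.4434, -0.2134, 0.2867]
ee_rot: [0.701, 0.091, 0.701, -0.091]
contact_force: [-2.7, 1.1, 4.5]
width: 0.0002
```

>>> {"method": "arm_command", "body": {"targets": [{"dp": [-0.001, 0, 0], "turn": [0, 0, 0], "grip": -1}, {"dp": [-0.001, 0, 0], "turn": [0, 0, 0], "grip": -1}, {"dp": [-0.001, 0, 0], "turn": [0, 0, 0], "grip": -1}, {"dp": [-0.001, 0, 0], "turn": [0, 0, 0], "grip": -1}, {"dp": [-0.001, 0, 0], "turn": [0, 0, 0], "grip": -1}, {"dp": [-0.001, 0, 0], "turn": [0, 0, 0], "grip": -1}, {"dp": [-0.001, 0, 0], "turn": [0, 0, 0], "grip": -1}, {"dp": [-0.001, 0, 0], "turn": [0, 0, 0], "grip": -1}]}}

```text
clock: 10.3
position: [0.4439, -0.214, 0.2947]
ee_rot: [0.702, 0.09, 0.701, -0.091]
contact_force: [-0.1, 1.0, -0.1]
width: 0.0001
```

>>> {"method": "arm_command", "body": {"targets": [{"dp": [-0.001, 0, 0], "turn": [0, 0, 0], "grip": -1}, {"dp": [-0.001, 0, 0], "turn": [0, 0, 0], "grip": -1}, {"dp": [-0.001, 0, 0], "turn": [0, 0, 0], "grip": -1}, {"dp": [-0.001, 0, 0], "turn": [0, 0, 0], "grip": -1}, {"dp": [-0.001, 0, 0], "turn": [0, 0, 0], "grip": -1}, {"dp": [-0.001, 0, 0], "turn": [0, 0, 0], "grip": -1}]}}

```text
clock: 10.9
position: [0.4434, -0.2136, 0.3007]
ee_rot: [0.701, 0.091, 0.701, -0.091]
contact_force: [1.0, -0.6, 0.3]
width: -0.0003
```

```bash
python3 -c "
from h import *
rel((.442,-.213),-14.5,.120)"
```

```text
t 10.9 pos [ 0.4434 -0.2136  0.3007] F [ 1.0158 -0.6399  0.2639] w -0.0003355494831157548
dp mm [ 7.7443  0.2744 -1.4745] turn [-0.2398  0.0044 -0.001 ]
[[ 0.0001  0.2544  0.9671]
 [-0.      0.9671 -0.2544]
 [-1.      0.      0.0001]]
```

The fingertips are free and about 8 mm above the pad. I rise clear and check.

>>> {"method": "arm_command", "body": {"targets": [{"dp": [-0.02, 0, 0], "turn": [0, 0, 0], "grip": -1}, {"dp": [-0.03, 0, 0], "turn": [0, 0, 0], "grip": -1}, {"dp": [-0.03, 0, 0], "turn": [0, 0, 0], "grip": -1}, {"dp": [-0.03, 0, 0], "turn": [0, 0, 0], "grip": -1}, {"dp": [0, 0, 0], "turn": [0, 0, 0], "grip": -1}, {"dp": [0, 0, 0], "turn": [0, 0, 0], "grip": -1}, {"dp": [0, 0, 0], "turn": [0, 0, 0], "grip": -1}]}}

```text
clock: 11.6
position: [0.4429, -0.2133, 0.4096]
ee_rot: [0.701, 0.091, 0.702, -0.09]
contact_force: [0.3, -0.6, -0.3]
width: -0.0005
```

```bash
python3 - <<'E'
from h import *
import cv2
rel((.442,-.213),-14.5,.120)
im=manip.get_image("scene")
cv2.imwrite("pics/end.png",im[:,:,::-1])
a=cv2.imread("pics/scene0.png")
for nm,(r0,r1,c0,c1) in dict(lid=(160,205,262,330),tumbler=(275,325,340,385),grey=(130,205,215,250)).items():
    print(nm,np.abs(a[r0:r1,c0:c1].astype(int)-im[r0:r1,c0:c1,::-1]).mean())
E
```

```text
t 11.6 pos [ 0.4429 -0.2133  0.4096] F [ 0.2928 -0.6435 -0.2506] w -0.0004520968436058428
dp mm [116.6189   0.0034  -0.7472] turn [-0.2408 -0.119  -0.0477]
[[-0.0018  0.2544  0.9671]
 [ 0.0013  0.9671 -0.2544]
 [-1.      0.0008 -0.0021]]
lid 4.006644880174292
tumbler 4.058074074074074
grey 49.31428571428572
```

View pics/end.png

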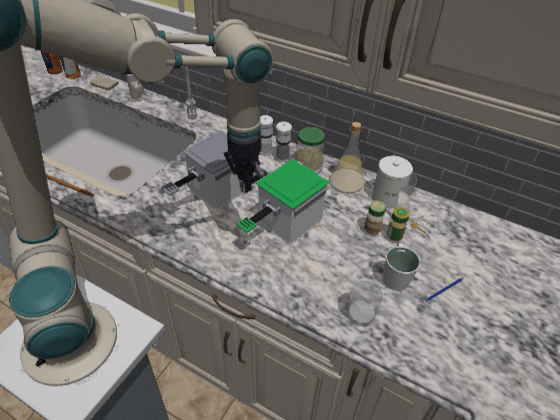

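The green lid is shut, with corners at (292,163), (328,181), (297,203) and (259,183) as at the start. The grey lid is flat, the tumbler at (362,302) hasn't moved, and the gripper is clear of everything.

```bash
python3 -c "
from rig import manip
print(manip.sign_off())"
```

```text
the job is handed in; nothing more can be done
None
```

The green caddy was opened, held wide open and closed slowly. I handed the job in at about 11.7 s of the 35 s allowed.

- **Opening:** I pressed the green pedal with the closed fingertips. By the camera, the lid opened to about 1.12 rad and stayed there for about 2.4 s, with the force on the tool around 5–6 N.
- **Closing:** I raised the pedal at 10–15 mm/s over roughly 2.5 s. Contact ended without any jump I could see in the readings after each short move. I had no direct reading of the lid's speed.
- **Final checks:** In the last picture the green lid is back at its starting position. The tumbler area matches the first picture to within image noise, and the contact force is about zero, with the gripper well above everything.
- **Grey caddy:** The picture comparison there gave a large difference (49, against about 4 for the other areas). I put this down to the gripper being in front of that part of the view. By eye the grey lid and pedal are unmoved, but part of them was hidden.

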